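Lock the filter lid of a bench dust extractor

TASK

Swing the white lid of the dust filter box shut and fasten it: press its orange-winged quarter-turn stud in until you feel the soft stop, turn it a quarter turn clockwise (seen from above) and let it spring back locked. Never force the stud, in pressing or in turning, and leave the tooth model, the jar and the tray where they are.

Things in the scene. Friction and masses are not known exactly. Their poses are not given: they have to be found in the camera images.
- unit: white dust filter box fixed to the bench, 200 (x) x 180 (y) x 100 mm high; origin at the centre of its underside, z up, x from the front (grille, free edge of the lid) to the back (hinge)
- lid_hinge (a point): fixed point on the hinge axis of the lid, middle of the top back edge of the box, 100 mm in +x and 100 mm up from the box's origin; axes as the box's, the hinge axis is y
- lid (a joint): hinge angle of the lid, rad: 0 shut, grows as it opens upward about the back edge (1.5 at most). A stiff hinge keeps it where it is left; 2 to 6 N near the free edge moves it. The lid is a plate 200 x 180 x 8 mm, its underside in the hinge plane; shut, it covers the box exactly, outer face 108 mm above the bench
- push_left (a point): point on the outer (upper) face of the lid, 170 mm from the hinge and 60 mm to the +y side, bare of any fitting: a good place to push; axes as the lid's: x along the lid towards the hinge, z out of the outer face (up when shut)
- push_right (a point): the same on the -y side of the lid
- wing (a point): centre of the stud's orange wing: a bar 34 mm long (its x), 10 mm thick (its y), 22 mm high (its z, out of the lid), standing on a black disc. Stud out, this point is 45 mm out from the lid's hinge plane (145 mm above the bench with the lid shut), 155 mm from the hinge, midway across. Unlocked, the wing points to the red dot along the lid; locked, across it to the green dots
- stud (a joint): turn of the stud, rad: about 0 unlocked, grows clockwise seen from above, 1.57 locked, end stop 1.62. Pressed deep enough the stud turns easily (under 0.1 N m); while not deep enough its foot stands in a slot that blocks it after about 0.2 rad
- plunger (a joint): how far the stud is pushed in, m: 0 out, 0.020 at most. Spring 4.5 N at 0, plus 0.3 N per mm (0.6 N more at 10 mm/s). The depth from which the foot can turn under the catch is 5 to 16 mm, unseen; 1.5 mm deeper the foot meets a rubber stop (12 N per mm), to be felt. Turned past 1.45 rad and let go, the stud springs out to 2.5 mm above that depth, locked, 2.5 to 13.5 mm in
- stud_foot: steel crossbar foot of the stud, 16 x 5 x 5 mm, below the lid, out of reach and hidden when shut; origin on the stud's axis in the lid's hinge plane while the stud is out. It must not be loaded by more than 13 N by the rubber stop, the catch or the slot together while pressing and turning
- model_mid (a point): bystander: white plaster tooth model on a round base, 72 mm diameter, 25 mm high; point 12 mm above its underside
- jar_mid (a point): bystander: small jar with black cap, 40 mm diameter, 45 mm high; point half-way up
- tray_mid (a point): bystander: open white work tray 90 x 130 x 45 mm; point half-way up
- disc (a point): centre of the upper face of the black disc under the wing, 11 mm below the wing's centre; disc 38 mm diameter, 4 mm thick, moves with the wing; fingertips can press on it. Stud out, its underside is 22 mm clear of the lid's outer face

How it is judged (in metres and radians):
On the way:
1. the lid is shut (under 0.03 rad) with the stud still unturned (under 0.3 rad) (value of joint lid below 0.03 rad and value of joint stud below 0.3 rad), for 0.2 s.
At the end, for the whole second after the job is handed in: The lid is shut (within 0.03 rad), the stud is turned beyond 1.35 rad and stays in by more than 1.5 mm, held by its catch, at rest (value of joint lid below 0.03 rad and value of joint stud above 1.35 rad and value of joint plunger above 0.0015 m and velocity of joint stud between -0.05 and 0.05 rad/s and velocity of joint plunger between -0.005 and 0.005 m/s); the robot touches nothing.
It fails at once if the foot of the stud is loaded by more than 13 N (pressed hard on its stop or twisted against the slot) before it has turned 1.4 rad (contact force between stud_foot and anything else above 13 N and value of joint stud below 1.4 rad).
It fails at once if the tooth model, jar or tray is moved by more than 20 mm or tipped (distance of any of model_mid, jar_mid, tray_mid from where it was at the start of the episode above 0.02 m or angle between any of model_mid, jar_mid, tray_mid's own z axis and vertical above 0.3 rad).
It also fails if it takes over 70 s, if anything falls off the work surface, if the arm or the gripper's body presses on something with over 40 N, if the wrist force passes 120 N, or if a joint passes its speed limit or range.

ROBOT

A 6-joint arm with a two-finger parallel gripper is mounted at the origin on the work surface. World frame = base frame: x ahead of the robot, y to its left, z up, the work surface at z = 0. Lengths are in mm, angles in rad, forces in N, time in s.
With the tool pointing down it reaches from about 300 to 775 mm from the base axis. Payload 14.6 kg.
Tool frame: the origin (TCP) lies at the centre of the arm's flange, where the gripper is bolted on; the fingertips stand 199 mm ahead of it and the grasp point (between the pads) lies 180 mm ahead of it; z points along the fingers, y is the line along which they close (so a half turn about z gives the same grasp; the last joint's range is limited). The gripper opens to 94 mm and grips with 3 to 60 N. Pads are 16 mm wide; open, the fingers measure 119 mm over their backs; the gripper's body (75 mm by 177 mm) begins 78 mm behind the grasp point.
Start: joints at [-1.394, 0.3, 1.521, -0, 1.321, -0.067], TCP at [132.759, -533.728, 404.646] pointing down, gripper open.
Joint ranges: [-3.03, 3.03], [-0.79, 2.21], [0.23, 2.52], [-1.04, 4.18], [0, 3.07], [-2.55, 2.55]. Speed limits (rad/s): [2.22, 2.22, 2.57, 3.14, 3.14, 3.14].

INTERFACE

Orientations are given as [roll, pitch, yaw] about the fixed x, y, z axes, in that order (R = Rz(yaw) Ry(pitch) Rx(roll)).
In Python, from cell import manip, optics, workorder gives the robot as it stands.
- The arm moves only by the tool step_arm, never from a script. Its argument "increments" is a list that holds one entry, the list of rows, each a list of 7 numbers: the turn, a rotation vector about the tool's x, y, z as a fraction of full scale, then the shift along the tool's x, y, z as a fraction of full scale, then the closure, from -1 (fully open) to 1 (shut). In form: [[[wx, wy, wz, tx, ty, tz, fingers], ...]]. A call has 1 to 5 rows; each row shifts and turns the commanded pose from where the row before left it, along the tool's axes as they then stand; what a row does not reach is not made up. Full scale, the value 1, is 40 mm for a shift and 45 degrees for a turn. A row lasts 1/10 s, in which the tool goes at most 50 mm and 8.59 degrees, less where a joint would pass 70% of its speed; a pose out of reach is approached as far as the arm can. A call with a number of a shift or a turn outside -1 to 1 is refused whole. A call with a gripper value outside its range is refused whole. The fingers move at their own pace and stop on an object; "newtons" is the grip in N (left out, the last holds). Time passes only in rows, so rows that do not move let the fingers close. It gives the time, the measured TCP pose, the force, the opening and the grip force at its end, in the units of the state.
- manip.read_state(): the state, without advancing time (a new reading comes with each control period).
- optics.camera(name): name is "scene" or "side" or "wrist"; returns a dict with "frame" (420x560x3 uint8, red, green, blue), "range_z" (420x560 float32, mm along the optical axis (not along the pixel's ray), 0 where there is no reading), "mtx" (3x3 intrinsics, pixels), "distortion" ([k1, k2, p1, p2, k3] as OpenCV has them; the pictures are not rectified), "cam_to_world" (4x4, takes a point from camera to world coordinates). Camera axes: x right, y down, z forward; pixel columns grow to the right and rows downward; lengths in mm; the calibration is good to about 2 mm. A picture is of the moment at which its call begins.
- workorder.sign_off(): hands the job in; it is judged then, once.
The state is a dict: "clock": time; "joints": joint angles; "qd": joint speeds; "effort": joint torques, N m; "eef_pos": TCP position; "eef_rot": TCP orientation; "wrist_force": force on the tool from outside, world axes, zero at the start; "moment": the same for the moment, N m; "finger_gap": finger opening in mm; "finger_force": force on a finger pad.
Only numpy, scipy, OpenCV 4.12 (cv2) and the standard library are available. Lean on these libraries where they do the work, as an engineer would, in place of code of your own. Each camera call takes 0.05 s, during which the arm holds its last target. There are 200 camera calls.

## Working session

There is one attempt and no reset: what is moved stays moved. The work goes in short steps, Python scripts to look and compute and a tool call to move; the robot and the scene stay as the last step left them, time stands still between calls to the robot, and variables do not carry over. Pictures are saved under pics/ and viewed, at most 10 in all, crops included, and the job is handed in when it is done.

Besides the shell and the picture viewer there is one more tool, called as name([rows], argument=value, ...), one row to a line, values as JSON. step_arm: Moves the arm, as the interface text tells. Its arguments: {"type":"object","properties":{"increments":{"type":"array","items":{"type":"array","items":{"type":"array","items":{"type":"number"}}}},"newtons":{"type":"number"}},"required":["increments"]}

```bash
mkdir -p pics
cat > h.py <<'E'
import numpy as np,cv2
from cell import manip, optics, workorder
def cloud(c):
    h,w=c["range_z"].shape
    u,v=np.meshgrid(np.arange(w),np.arange(h))
    p=cv2.undistortPoints(np.stack([u,v],-1).reshape(-1,1,2).astype(float),c["mtx"],c["distortion"]).reshape(h,w,2)
    z=c["range_z"]; P=np.dstack([p[...,0]*z,p[...,1]*z,z])
    T=c["cam_to_world"]; W=P@T[:3,:3].T+T[:3,3]; W[z==0]=np.nan
    return W
E
python3 - <<'E'
from h import *
ims=[]
for n in ["scene","side"]:
    c=optics.camera(n); np.savez(n+".npz",**c)
    cv2.imwrite(f"pics/{n}0.png",c["frame"][...,::-1])
    W=cloud(c); hsv=cv2.cvtColor(c["frame"],cv2.COLOR_RGB2HSV)
    print(n,c["cam_to_world"][:3,3].round(), c["cam_to_world"][:3,2].round(2))
    m=(hsv[...,0]>5)&(hsv[...,0]<22)&(hsv[...,1]>150)&(hsv[...,2]>120)
    k,l,st,ce=cv2.connectedComponentsWithStats(m.astype(np.uint8))
    for i in range(1,k):
        if st[i,4]>15: print(ce[i].round(),st[i],np.nanmedian(W[l==i],0).round(1))
print(manip.read_state())
E
```

```text
scene [ 971. -325.  727.] [-0.5   0.4  -0.77]
[462.  95.] [447  88  30  17 213] [542.4 701.6  68.4]
[468. 115.] [452 109  31  13 206] [586.  692.3  29.4]
[499. 161.] [482 138  36  44 521] [745.7 602.2  12.5]
[244. 176.] [239 168  11  17  84] [547.7 -63.5 225.8]
side [240. 634. 997.] [ 0.29 -0.55 -0.78]
[300. 270.] [  182   161   233   195 25913] [446.2  83.5  -0.6]
[308. 167.] [301 162  15  10 112] [536.9 -57.3 221.1]
[226. 323.] [221 316  10  16  61] [5.603e+02 2.747e+02 3.000e-01]
[ 79. 398.] [ 70 377  20  43  73] [727.9 575.6   8.9]
{'clock': 0.1, 'joints': array([-1.39361148e+00,  3.00401701e-01,  1.52148341e+00, -5.51430045e-06,
        1.32070284e+00, -6.65834688e-02]), 'qd': array([-2.05809765e-03, -1.14218361e-03, -3.08640345e-03, -1.88762843e-05,
        1.21865927e-04,  5.67392969e-04]), 'effort': array([ 6.31894327e-04, -5.32644188e+01, -3.53283012e+01,  7.09981145e-02,
        2.34709441e-02, -4.80254232e-05]), 'eef_pos': array([ 132.75005673, -533.71442718,  404.16561841]), 'eef_rot': array([-3.14059921e+00, -6.08916749e-05,  2.43769651e-01]), 'wrist_force': array([-0.48974886,  0.46882887, -0.44041437]), 'moment': array([-0.01057482,  0.00603437,  0.01508653]), 'finger_force': 0.0, 'finger_gap': 94.06507942616076}
```

View pics/scene0.png

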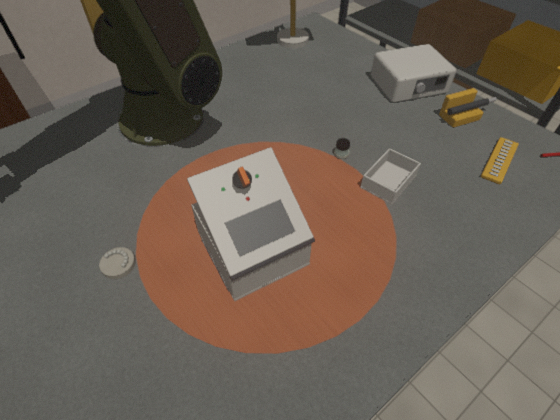

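View pics/side0.png

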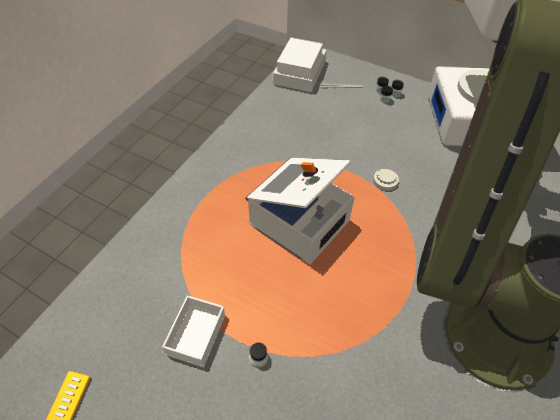

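The lid stands partly open, free edge towards the robot. In the scene view the wing is at (244,176), in the side view at (308,167). The tooth model is at (116,262), the jar at (343,147) and the tray at (392,172) in the scene view, all clear of the box. Next I fit the lid plane.

Run:
```python
from h import *
c=dict(np.load("scene.npz")); W=cloud(c); 
P=W.reshape(-1,3); f=c["frame"].reshape(-1,3).astype(int)
sel=(P[:,0]>380)&(P[:,0]<850)&(P[:,1]>-220)&(P[:,1]<180)&(P[:,2]>85)&(f.min(1)>130)
uv=np.argwhere(sel.reshape(420,560)); print(sel.sum(),uv.min(0),uv.max(0))
Q=P[sel]
# ransac plane with tilt
rng=np.random.default_rng(0);best=None
for _ in range(500):
    a=Q[rng.choice(len(Q),3,False)];n=np.cross(a[1]-a[0],a[2]-a[0]);n/=np.linalg.norm(n)+1e-9
    k=abs((Q-a[0])@n)<2
    if best is None or k.sum()>best.sum():best=k
A=Q[best];m=A.mean(0);n=np.linalg.svd(A-m,full_matrices=False)[2][2];n*=np.sign(n[2])
print("n",n,best.sum(),"angle",np.arccos(n[2]))
allk=np.abs((P-m)@n)<4; allk&=(P[:,2]>90)&(P[:,0]>380)&(P[:,0]<850)&(abs(P[:,1])<220)
ku=allk.reshape(420,560).astype(np.uint8)
k,l,st,ce=cv2.connectedComponentsWithStats(ku);i=1+st[1:,4].argmax();L=P[(l==i).ravel()]
# in-plane coords; rising dir = toward free edge
h=np.array([-n[0],-n[1],0]);yaw=np.arctan2(-h[1],-h[0]) ;e1=-(n[2]*np.array([n[0],n[1],0])/np.hypot(n[0],n[1])-np.array([0,0,np.hypot(n[0],n[1])]));e2=np.cross(n,e1)
uv=np.c_[(L-m)@e1,(L-m)@e2].astype(np.float32)
r=cv2.minAreaRect(uv);print("e1",e1,r)
bx=cv2.boxPoints(r);print((m+bx[:,:1]*e1+bx[:,1:]*e2).round(1))
```

```text
6649 [148 188] [275 312]
n [ 0.49744331 -0.08578118  0.86324489] 5953 angle 0.5291333054419484
e1 [-0.85068909  0.14669634  0.50478536] ((-11.186843872070312, -5.100189208984375), (209.08168029785156, 180.42420959472656), 0.07964176684617996)
[[ 645.2 -170.9  103.3]
 [ 675.6    7.   103.4]
 [ 497.7   37.3  209. ]
 [ 467.3 -140.5  208.8]]
```

step_arm([
  [[0, 0, 0, 0.37, -0.27, -0.1, 1], [0, 0, 0, 0.74, -0.54, -0.1, 1], [0, 0, 0, 0.74, -0.54, -0.1, 1], [0, 0, 0, 0.74, -0.54, -0.1, 1], [0, 0, 0, 0.74, -0.54, -0.1, 1]],
], newtons=10)

```text
clock: 0.6
eef_pos: [239.6, -405.2, 424.9]
eef_rot: [-3.142, -0.0, 0.244]
wrist_force: [0.6, -1.1, 0.3]
finger_gap: 57.5
finger_force: 0.0
```

step_arm([
  [[0, 0, 0, 0.74, -0.54, -0.1, 1], [0, 0, 0, 0.74, -0.54, -0.1, 1], [0, 0, 0, 0.74, -0.54, -0.1, 1], [0, 0, 0, 0.74, -0.54, -0.1, 1], [0, 0, 0, 0.74, -0.54, 0, 1]],
])

```text
clock: 1.1
eef_pos: [356.8, -264.6, 441.3]
eef_rot: [3.141, -0.001, 0.244]
wrist_force: [1.5, 0.4, -0.2]
finger_gap: 17.3
finger_force: 0.0
```

step_arm([
  [[0, 0, 0, 0.74, -0.54, 0, 1], [0, 0, 0, 0.74, -0.54, 0, 1], [0, 0, 0, 0.74, -0.54, 0, 1], [0, 0, 0, 0.74, -0.54, 0, 1], [0, 0, 0, 0.74, -0.54, 0, 1]],
])

```text
clock: 1.6
eef_pos: [474.1, -124.0, 440.8]
eef_rot: [-3.142, -0.0, 0.244]
wrist_force: [-0.1, -0.8, -0.1]
finger_gap: 0.5
finger_force: 0.0
```

step_arm([
  [[0, 0, -0.18, 0.37, -0.27, 0, 1], [0, 0, -0.18, 0, 0, 0, 1], [0, 0, -0.18, 0, 0, 0, 1], [0, 0, -0.18, 0, 0, 0, 1], [0, 0, -0.18, 0, 0, 0, 1]],
])

```text
clock: 2.1
eef_pos: [485.1, -111.2, 440.7]
eef_rot: [-3.141, -0.0, 0.957]
wrist_force: [-0.6, -0.8, -0.8]
finger_gap: 0.8
finger_force: 0.0
```

step_arm([
  [[0, 0, -0.18, 0, 0, 0, 1], [0, 0, -0.18, 0, 0, 0, 1], [0, 0, -0.18, 0, 0, 0, 1], [0, 0, -0.18, 0, 0, 0, 1], [0, 0, -0.18, 0, 0, 0, 1]],
])

```text
clock: 2.6
eef_pos: [485.1, -111.3, 440.8]
eef_rot: [-3.142, -0.0, 1.664]
wrist_force: [0.2, 0.8, 0.0]
finger_gap: 1.0
finger_force: 0.0
```

step_arm([
  [[0, 0, -0.18, 0, 0, 0, 1], [0, 0, -0.18, 0, 0, 0, 1], [0, 0, -0.18, 0, 0, 0, 1], [0, 0, -0.18, 0, 0, 0, 1], [0, 0, -0.18, 0, 0, 0, 1]],
])

```text
clock: 3.1
eef_pos: [485.1, -111.3, 440.7]
eef_rot: [3.142, -0.0, 2.371]
wrist_force: [-0.4, -0.0, 0.7]
finger_gap: 0.5
finger_force: 0.0
```

step_arm([
  [[0, 0, -0.18, 0, 0, 0, 1], [0, 0, -0.18, 0, 0, 0, 1], [0, 0, -0.18, 0, 0, 0, 1], [0, 0, -0.18, 0, 0, 0, 1], [0, 0, 0, 0, 0, 0, 1]],
])

```text
clock: 3.6
eef_pos: [485.1, -111.4, 440.8]
eef_rot: [3.141, -0.0, 2.933]
wrist_force: [-0.5, 0.2, 0.1]
finger_gap: 0.3
finger_force: 0.0
```

step_arm([
  [[0, 0, 0, 0, 0, 0.4, 1], [0, 0, 0, 0, 0, 0.4, 1], [0, 0, 0, 0, 0, 0.3, 1], [0, 0, 0, 0, 0, 0.3, 1], [0, 0, 0, 0, 0, 0.3, 1]],
])

```text
clock: 4.1
eef_pos: [485.4, -112.0, 372.1]
eef_rot: [3.142, 0.0, 2.929]
wrist_force: [0.7, -0.2, 1.3]
finger_gap: 0.5
finger_force: 0.5
```

step_arm([
  [[0, 0, 0, 0, 0, 0.25, 1], [0, 0, 0, 0, 0, 0.25, 1], [0, 0, 0, 0, 0, 0.25, 1], [0, 0, 0, 0, 0, 0.25, 1], [0, 0, 0, 0, 0, 0.1, 1]],
])

```text
clock: 4.6
eef_pos: [485.3, -112.1, 327.5]
eef_rot: [3.142, -0.001, 2.93]
wrist_force: [0.6, -0.3, 0.5]
finger_gap: -0.1
finger_force: 0.3
```

Run:
```python
from h import *
a=optics.camera("scene");b=optics.camera("side")
im=np.hstack([cv2.resize(a["frame"][100:320,130:400],None,fx=1.45,fy=1.45),cv2.resize(b["frame"][100:320,150:420],None,fx=1.45,fy=1.45)])
cv2.imwrite("pics/p1.png",im[...,::-1]);print(manip.read_state()["wrist_force"])
```

```text
[ 0.44149041 -0.27928911 -0.43394731]
```

View pics/p1.png

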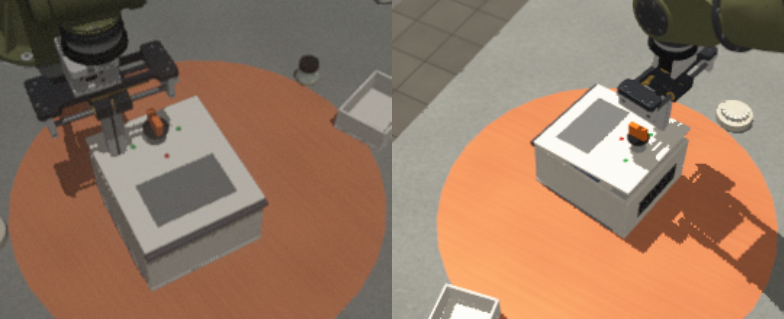

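The lid follows the fingers and is nearly shut, with the wing at (155,122) pointing to the red dot at (167,155). I carry on down slowly.

step_arm([
  [[0, 0, 0, 0, 0, 0.12, 1], [0, 0, 0, 0, 0, 0.12, 1], [0, 0, 0, 0, 0, 0.08, 1], [0, 0, 0, 0, 0, 0.05, 1], [0, 0, 0, 0, 0, 0.02, 1]],
])

```text
clock: 5.2
eef_pos: [485.4, -112.1, 312.9]
eef_rot: [3.142, -0.0, 2.93]
wrist_force: [-0.6, 0.6, 1.5]
finger_gap: 0.6
finger_force: 0.2
```

step_arm([
  [[0, 0, 0, 0, 0, 0.03, 1], [0, 0, 0, 0, 0, 0.03, 1], [0, 0, 0, 0, 0, 0, 1]],
])

```text
clock: 5.5
eef_pos: [485.4, -112.1, 310.6]
eef_rot: [-3.142, 0.0, 2.93]
wrist_force: [0.3, -0.3, 0.1]
finger_gap: 0.8
finger_force: 0.0
```

step_arm([
  [[0, 0, 0, 0, 0, 0.03, 1], [0, 0, 0, 0, 0, 0.03, 1], [0, 0, 0, 0, 0, 0, 1]],
])

```text
clock: 5.8
eef_pos: [485.4, -112.2, 308.1]
eef_rot: [3.142, -0.0, 2.93]
wrist_force: [0.5, -0.1, -0.3]
finger_gap: 0.0
finger_force: 0.0
```

step_arm([
  [[0, 0, 0, 0, 0, 0.03, 1], [0, 0, 0, 0, 0, 0, 1]],
])

```text
clock: 6.0
eef_pos: [485.5, -112.1, 307.4]
eef_rot: [-3.142, 0.0, 2.93]
wrist_force: [-0.8, -0.2, 5.7]
finger_gap: 0.8
finger_force: 2.5
```

step_arm([
  [[0, 0, 0, 0, 0, 0.02, 1], [0, 0, 0, 0, 0, 0.02, 1], [0, 0, 0, 0, 0, 0, 1]],
])

```text
clock: 6.3
eef_pos: [485.4, -112.1, 307.2]
eef_rot: [-3.141, 0.001, 2.93]
wrist_force: [-9.0, 2.3, 23.0]
finger_gap: 0.5
finger_force: 11.4
```

step_arm([
  [[0, 0, 0, 0, 0, -0.3, 1], [0, 0, 0, 0, 0, -0.8, 1], [0, 0, 0, 0, 0, -0.9, -1], [0, 0, 0, 0, 0, -0.9, -1], [0, 0, 0, 0, 0, 0, -1]],
])

```text
clock: 6.8
eef_pos: [485.5, -112.1, 426.2]
eef_rot: [-3.141, 0.008, 2.93]
wrist_force: [0.6, -0.2, -0.7]
finger_gap: 21.0
finger_force: 0.0
```

Run:
```python
from h import *
ims=[]
for n in ["scene","wrist"]:
    c=optics.camera(n);W=cloud(c);f=c["frame"]
    hsv=cv2.cvtColor(f,cv2.COLOR_RGB2HSV)
    reg=(abs(W[...,0]-550)<180)&(abs(W[...,1]+70)<170)&(W[...,2]>100)&(W[...,2]<170)
    H=hsv[...,0];S=hsv[...,1]
    for nm,m in dict(orange=(H>4)&(H<22)&(S>150),red=((H<4)|(H>172))&(S>120),green=(H>45)&(H<85)&(S>90)).items():
        m=m&reg&(hsv[...,2]>60)
        k,l,st,ce=cv2.connectedComponentsWithStats(m.astype(np.uint8))
        for i in range(1,k):
            if st[i,4]>5:
                q=W[l==i]
                print(n,nm,ce[i].round(),st[i,4],np.nanmean(q,0).round(1))
                if nm=="orange":
                    t=q[q[:,2]>np.nanmax(q[:,2])-4];r=cv2.minAreaRect(t[:,:2].astype(np.float32));print("top",t.mean(0).round(1),r)
    if n=="scene":
        w=reg&(f.min(2)>120)&(W[...,2]<125);Q=W[w];A=np.c_[Q[:,:2],np.ones(len(Q))]
        s=np.linalg.lstsq(A,Q[:,2],rcond=None)[0];print("plane",s[:2],np.median(Q[:,2]),cv2.minAreaRect(Q[:,:2].astype(np.float32)))
    cv2.imwrite(f"pics/{n}2.png",f[...,::-1])
```

```text
scene orange [236. 187.] 89 [501.8 -56.1 153.6]
top [497.  -54.8 157.2] ((497.8121643066406, -54.99244689941406), (9.492541313171387, 32.0123405456543), 77.27603149414062)
plane [-0.0015356   0.00070569] 108.90576452006934 ((551.4210815429688, -63.70643615722656), (179.260498046875, 200.6859130859375), 80.36314392089844)
wrist orange [353. 223.] 748 [493.6 -56.  151.7]
top [494.8 -55.4 155. ] ((495.57025146484375, -55.3436393737793), (10.2341890335083, 32.95531463623047), 79.16092681884766)
wrist red [344. 250.] 36 [530.5 -61.2 107.9]
wrist green [384. 212.] 34 [502.1 -19.8 107.9]
wrist green [305. 215.] 37 [490.1 -90.5 107.8]
```

View pics/wrist2.png

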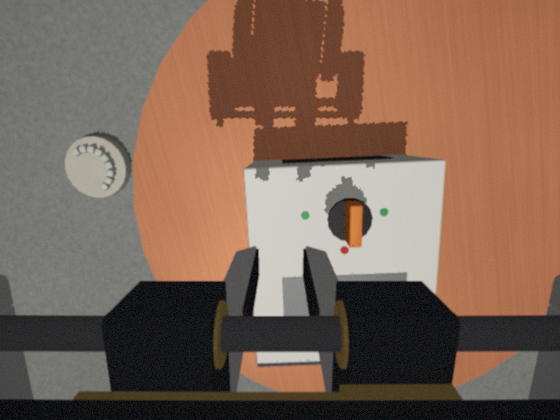

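Lid shut and flat at z≈108. The wrist view shows the wing at (353,223) between the green dots at (305,215) and (384,212), with the red dot at (344,250). The stud axis is at about (496,-55), yaw about -0.175.

step_arm([
  [[0, 0, 0, 0.02, 0.72, 0, -1], [0, 0, 0, 0.02, 0.73, 0, -1], [0, 0, -0.047, 0, 0, 0, -1], [0, 0, 0, 0, 0, 0, -1], [0, 0, 0, 0, 0, 0, -1]],
])

```text
clock: 7.4
eef_pos: [496.0, -55.3, 420.5]
eef_rot: [-3.142, -0.002, 2.966]
wrist_force: [-0.2, 0.6, -0.1]
finger_gap: 69.3
finger_force: 0.0
```

step_arm([
  [[0, 0, 0, 0, 0, 0.25, -1], [0, 0, 0, 0, 0, 0.5, -1], [0, 0, 0, 0, 0, 0.25, -1], [0, 0, 0, 0, 0, 0, -1], [0, 0, 0, 0, 0, 0, -1]],
])

```text
clock: 7.9
eef_pos: [496.1, -55.3, 381.6]
eef_rot: [-3.142, -0.0, 2.966]
wrist_force: [0.4, 0.2, 0.2]
finger_gap: 93.9
finger_force: 0.0
```

Run:
```python
from h import *
c=optics.camera("wrist");W=cloud(c);f=c["frame"]
hsv=cv2.cvtColor(f,cv2.COLOR_RGB2HSV);H=hsv[...,0];S=hsv[...,1]
m=(H>4)&(H<22)&(S>150)&(W[...,2]>130)
q=W[m];t=q[q[:,2]>152];print(len(q),t.mean(0),cv2.minAreaRect(t[:,:2].astype(np.float32)))
m=(H>45)&(H<85)&(S>90)&(abs(W[...,2]-108)<5);k,l,st,ce=cv2.connectedComponentsWithStats(m.astype(np.uint8))
for i in range(1,k):
    if st[i,4]>10: print(ce[i],W[l==i].mean(0))
cv2.imwrite("pics/w3.png",f[...,::-1]);s=manip.read_state();print(s["eef_pos"],s["eef_rot"],s["joints"],s["wrist_force"],s["moment"],s["finger_gap"])
```

```text
2583 [482.13174615 -43.61314394 256.84305401] ((488.3733825683594, -51.150169372558594), (129.107666015625, 50.36859893798828), 80.06441497802734)
[235.39215686 228.29411765] [490.09225328 -90.73103568 107.60351425]
[326.35849057 227.67924528] [502.18890959 -19.74571262 107.86929414]
[496.15935085 -55.22024487 381.99014716] [3.14158395e+00 7.06049041e-04 2.96646010e+00] [-1.84221210e-01  2.07428525e-01  1.69136728e+00  1.59747119e-05
  1.24209091e+00 -1.57989014e+00] [ 0.22546122 -0.61859917 -0.50999369] [ 0.05964241 -0.16984285 -0.02795035] 93.90440844807983
```

View pics/w3.png

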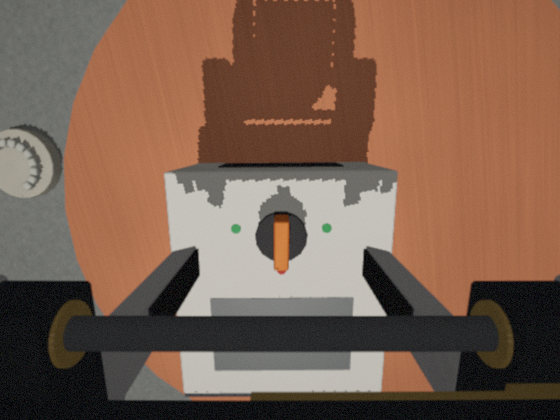

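The wing at (281,243) is centred between the fingers and aligned with them. I descend and close.

step_arm([
  [[0, 0, 0, 0, 0, 0.35, -1], [0, 0, 0, 0, 0, 0.4, -1], [0, 0, 0, 0, 0, 0.3, -0.5], [0, 0, 0, 0, 0, 0.1, 0], [0, 0, 0, 0, 0, 0, 0]],
], newtons=8)

```text
clock: 8.45
eef_pos: [496.1, -55.1, 335.4]
eef_rot: [-3.142, -0.0, 2.967]
wrist_force: [0.6, 0.4, -0.0]
finger_gap: 73.3
finger_force: 0.0
```

step_arm([
  [[0, 0, 0, 0, 0, 0, 1], [0, 0, 0, 0, 0, 0, 1], [0, 0, 0, 0, 0, 0, 1], [0, 0, 0, 0, 0, 0, 1], [0, 0, 0, 0, 0, 0, 1]],
])

```text
clock: 8.95
eef_pos: [496.1, -55.1, 335.6]
eef_rot: [-3.142, 0.0, 2.967]
wrist_force: [-0.6, -0.5, 0.0]
finger_gap: 33.3
finger_force: 0.0
```

step_arm([
  [[0, 0, 0, 0, 0, 0, 1], [0, 0, 0, 0, 0, 0, 1], [0, 0, 0, 0, 0, 0, 1], [0, 0, 0, 0, 0, 0, 1]],
])

```text
clock: 9.35
eef_pos: [496.0, -55.1, 335.5]
eef_rot: [3.141, 0.0, 2.967]
wrist_force: [-0.2, 0.7, -0.0]
finger_gap: 9.8
finger_force: 8.0
```

step_arm([
  [[0, 0, 0, 0, 0, 0.025, 1], [0, 0, 0, 0, 0, 0.025, 1], [0, 0, 0, 0, 0, 0.025, 1], [0, 0, 0, 0, 0, 0, 1]],
])

```text
clock: 9.75
eef_pos: [496.1, -55.1, 332.6]
eef_rot: [3.141, 0.0, 2.967]
wrist_force: [-1.3, 1.3, 5.2]
finger_gap: 9.9
finger_force: 8.0
```

step_arm([
  [[0, 0, 0, 0, 0, 0.025, 1], [0, 0, 0, 0, 0, 0.025, 1], [0, 0, 0, 0, 0, 0, 1], [0, 0, 0, 0, 0, 0, 1]],
])

```text
clock: 10.15
eef_pos: [496.1, -55.1, 330.6]
eef_rot: [3.141, 0.0, 2.967]
wrist_force: [-0.9, 0.7, 5.6]
finger_gap: 9.8
finger_force: 8.0
```

step_arm([
  [[0, 0, 0, 0, 0, 0.015, 1], [0, 0, 0, 0, 0, 0.015, 1], [0, 0, 0, 0, 0, 0, 1], [0, 0, 0, 0, 0, 0, 1]],
])

```text
clock: 10.55
eef_pos: [496.1, -55.0, 329.5]
eef_rot: [3.141, 0.0, 2.967]
wrist_force: [-2.0, 1.7, 6.4]
finger_gap: 9.7
finger_force: 8.0
```

step_arm([
  [[0, 0, 0, 0, 0, 0.013, 1], [0, 0, 0, 0, 0, 0.012, 1], [0, 0, 0, 0, 0, 0, 1], [0, 0, 0, 0, 0, 0, 1]],
])

```text
clock: 10.95
eef_pos: [496.1, -55.1, 328.5]
eef_rot: [3.142, 0.0, 2.967]
wrist_force: [-2.5, 0.8, 6.3]
finger_gap: 10.2
finger_force: 8.0
```

step_arm([
  [[0, 0, 0, 0, 0, 0.013, 1], [0, 0, 0, 0, 0, 0.012, 1], [0, 0, 0, 0, 0, 0, 1], [0, 0, 0, 0, 0, 0, 1]],
])

```text
clock: 11.35
eef_pos: [496.1, -55.1, 327.9]
eef_rot: [3.142, 0.001, 2.967]
wrist_force: [-3.0, 1.8, 9.4]
finger_gap: 10.2
finger_force: 8.0
```

step_arm([
  [[0, 0, 0, 0, 0, 0, 1], [0, 0, 0, 0, 0, 0, 1]],
])

```text
clock: 11.55
eef_pos: [496.1, -55.1, 327.9]
eef_rot: [3.142, 0.001, 2.967]
wrist_force: [-2.6, 1.6, 9.9]
finger_gap: 9.9
finger_force: 8.0
```

step_arm([
  [[0, 0, 0, 0, 0, 0, 1], [0, 0, 0.05, 0, 0, 0, 1], [0, 0, 0.08, 0, 0, 0, 1], [0, 0, 0.08, 0, 0, 0, 1], [0, 0, 0, 0, 0, 0, 1]],
], newtons=14)

```text
clock: 12.05
eef_pos: [496.1, -55.1, 327.9]
eef_rot: [3.141, 0.001, 2.8]
wrist_force: [-3.4, 1.2, 10.3]
finger_gap: 9.8
finger_force: 14.0
```

```bash
python3 -c "
from h import *
s=manip.read_state();print(s['wrist_force'],s['moment'],s['eef_rot'],s['eef_pos'])"
```

```text
[-3.36010618  1.22836494 10.28570076] [ 0.27395405  0.42165393 -0.01761929] [3.14144439e+00 9.56507952e-04 2.79963517e+00] [496.12971373 -55.10552259 327.88326369]
```

step_arm([
  [[0, 0, 0.05, 0, 0, 0, 1], [0, 0, 0.05, 0, 0, 0, 1], [0, 0, 0, 0, 0, 0, 1]],
])

```text
clock: 12.35
eef_pos: [496.1, -55.1, 327.9]
eef_rot: [3.141, 0.001, 2.722]
wrist_force: [-3.2, 1.7, 10.4]
finger_gap: 10.2
finger_force: 14.0
```

```bash
python3 -c "
from h import *
s=manip.read_state();print(s['wrist_force'],s['moment'],s['eef_rot'],s['eef_pos'],s['finger_gap'])"
```

```text
[-3.15529911  1.69594666 10.35724793] [ 0.2284588   0.34908478 -0.04086885] [3.14139326e+00 9.30828920e-04 2.72195741e+00] [496.11588736 -55.09255192 327.88359874] 10.220697173119587
```

step_arm([
  [[0, 0, 0.05, 0, 0, 0, 1], [0, 0, 0.05, 0, 0, 0, 1], [0, 0, 0, 0, 0, 0, 1]],
])

```text
clock: 12.65
eef_pos: [496.1, -55.1, 327.9]
eef_rot: [3.141, 0.001, 2.643]
wrist_force: [-2.8, 1.1, 9.6]
finger_gap: 10.0
finger_force: 14.0
```

```bash
python3 -c "
from h import *
s=manip.read_state();print(s['wrist_force'],s['moment'],s['eef_rot'],s['finger_gap'])"
```

```text
[-2.80539354  1.11942724  9.59178201] [ 0.1851624   0.40257337 -0.07124588] [3.14136527e+00 9.64433848e-04 2.64339602e+00] 10.024928936681349
```

step_arm([
  [[0, 0, 0, 0, 0, 0, 1]],
])

```text
clock: 12.75
eef_pos: [496.1, -55.1, 327.9]
eef_rot: [3.141, 0.001, 2.645]
wrist_force: [-3.3, 0.8, 9.0]
finger_gap: 9.9
finger_force: 14.0
```

```bash
python3 -c "
from h import *
s=manip.read_state();print(s['moment'],s['eef_rot'])
c=optics.camera('scene');s=manip.read_state();print(s['moment'],s['wrist_force'],s['finger_gap'])
c=optics.camera('wrist');s=manip.read_state();print(s['moment'],s['wrist_force'])
cv2.imwrite('pics/w4.png',cv2.resize(c['frame'][150:350,150:420],None,fx=2,fy=2)[...,::-1])"
```

```text
[ 0.18745767  0.41896898 -0.01936394] [3.14136627e+00 9.62891682e-04 2.64471618e+00]
[ 0.13459569  0.39258115 -0.04098214] [-3.26255115  1.13636197 10.0849484 ] 9.93610644937774
[0.23593426 0.40586889 0.04312409] [-2.61690407  0.97963522  9.57534643]
```

View pics/w4.png

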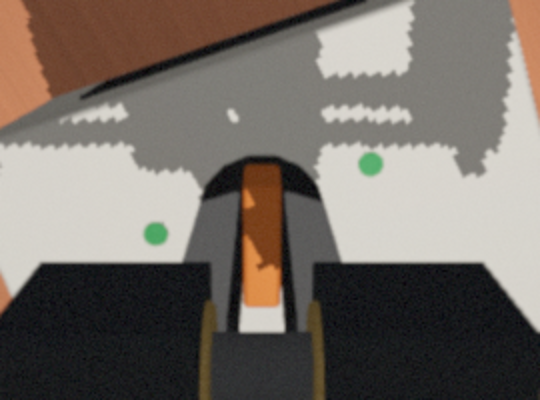

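The wing at (262,235) is parallel between the pads, and the green dots are skewed by about 0.33 rad. So the stud turns freely, and the moment readings were noise. I continue turning.

step_arm([
  [[0, 0, 0.08, 0, 0, 0, 1], [0, 0, 0.1, 0, 0, 0, 1], [0, 0, 0.1, 0, 0, 0, 1], [0, 0, 0.1, 0, 0, 0, 1], [0, 0, 0.1, 0, 0, 0, 1]],
])

```text
clock: 13.35
eef_pos: [496.1, -55.1, 327.9]
eef_rot: [3.141, 0.001, 2.265]
wrist_force: [-3.3, -0.2, 9.9]
finger_gap: 10.0
finger_force: 14.0
```

step_arm([
  [[0, 0, 0.1, 0, 0, 0, 1], [0, 0, 0.1, 0, 0, 0, 1], [0, 0, 0.1, 0, 0, 0, 1], [0, 0, 0.1, 0, 0, 0, 1], [0, 0, 0, 0, 0, 0, 1]],
])

```text
clock: 13.85
eef_pos: [496.1, -55.2, 327.8]
eef_rot: [3.141, 0.001, 1.951]
wrist_force: [-5.1, -0.4, 9.8]
finger_gap: 9.7
finger_force: 14.0
```

step_arm([
  [[0, 0, 0.1, 0, 0, 0, 1], [0, 0, 0.1, 0, 0, 0, 1], [0, 0, 0.1, 0, 0, 0, 1], [0, 0, 0.1, 0, 0, 0, 1], [0, 0, 0, 0, 0, 0, 1]],
])

```text
clock: 14.35
eef_pos: [496.0, -55.2, 327.8]
eef_rot: [3.141, 0.0, 1.637]
wrist_force: [-4.2, -0.5, 10.4]
finger_gap: 10.0
finger_force: 14.0
```

step_arm([
  [[0, 0, 0.1, 0, 0, 0, 1], [0, 0, 0.1, 0, 0, 0, 1], [0, 0, 0.06, 0, 0, 0, 1], [0, 0, 0.025, 0, 0, 0, 1], [0, 0, 0, 0, 0, 0, 1]],
])

```text
clock: 14.85
eef_pos: [496.0, -55.2, 327.8]
eef_rot: [3.141, 0.0, 1.415]
wrist_force: [-4.9, -0.4, 11.0]
finger_gap: 9.7
finger_force: 14.0
```

```bash
python3 -c "
from h import *
s=manip.read_state();print(s['moment'],s['eef_rot'],s['wrist_force'],s['eef_pos'])"
```

```text
[-0.07342234  0.9409545   0.00259024] [3.14140696e+00 4.13013327e-04 1.41491159e+00] [-4.90903789 -0.3514277  10.96972976] [495.98687396 -55.19379959 327.81628422]
```

step_arm([
  [[0, 0, 0, 0, 0, -0.025, 1], [0, 0, 0, 0, 0, -0.025, 1], [0, 0, 0, 0, 0, -0.025, 1], [0, 0, 0, 0, 0, 0, 1]],
])

```text
clock: 15.25
eef_pos: [496.0, -55.2, 330.5]
eef_rot: [-3.142, 0.0, 1.416]
wrist_force: [-2.6, 0.6, 6.7]
finger_gap: 9.9
finger_force: 14.0
```

step_arm([
  [[0, 0, 0, 0, 0, -0.02, 1], [0, 0, 0, 0, 0, 0, 1]],
])

```text
clock: 15.45
eef_pos: [496.0, -55.2, 331.2]
eef_rot: [-3.141, 0.0, 1.416]
wrist_force: [-2.8, -1.5, 4.9]
finger_gap: 9.9
finger_force: 14.0
```

step_arm([
  [[0, 0, 0, 0, 0, 0, -1], [0, 0, 0, 0, 0, 0, -1], [0, 0, 0, 0, 0, 0, -1], [0, 0, 0, 0, 0, 0, -1], [0, 0, 0, 0, 0, 0, -1]],
])

```text
clock: 15.95
eef_pos: [496.1, -55.1, 331.0]
eef_rot: [-3.142, -0.0, 1.416]
wrist_force: [-0.7, 0.2, -0.1]
finger_gap: 46.3
finger_force: 0.0
```

step_arm([
  [[0, 0, 0, 0, 0, -0.3, -1], [0, 0, 0, 0, 0, -0.8, -1], [0, 0, 0, 0, 0, -0.8, -1], [0, 0, 0, 0, 0, -0.8, -1], [0, 0, 0, 0, 0, 0, -1]],
])

```text
clock: 16.45
eef_pos: [495.9, -55.0, 444.0]
eef_rot: [3.134, 0.0, 1.416]
wrist_force: [1.0, -0.7, 0.6]
finger_gap: 86.8
finger_force: 0.0
```

Run:
```python
from h import *
c=optics.camera("wrist");W=cloud(c);f=c["frame"]
hsv=cv2.cvtColor(f,cv2.COLOR_RGB2HSV);H=hsv[...,0];S=hsv[...,1]
m=(H>4)&(H<22)&(S>150)&(W[...,2]>125)&(W[...,2]<165);q=W[m]
print(m.sum(),np.nanmean(q,0),np.percentile(q[:,2],95));t=q[q[:,2]>np.percentile(q[:,2],95)-4];print(cv2.minAreaRect(t[:,:2].astype(np.float32)))
lid=(f.min(2)>120)&(abs(W[...,2]-108)<10)&(abs(W[...,1]+70)<150);Q=W[lid]
print(np.linalg.lstsq(np.c_[Q[:,:2],np.ones(len(Q))],Q[:,2],rcond=None)[0],np.median(Q[:,2]))
cv2.imwrite("pics/w5.png",f[...,::-1]);print(manip.read_state()["wrist_force"])
```

```text
518 [496.3603083  -52.19306581 149.38300859] 153.20474798642783
((495.9169006347656, -54.326560974121094), (32.2682991027832, 9.397645950317383), 81.04402923583984)
[9.49905680e-04 8.94815974e-04 1.06684031e+02] 107.16056703461771
[ 0.37272558 -0.58888134  0.21799919]
```

View pics/w5.png

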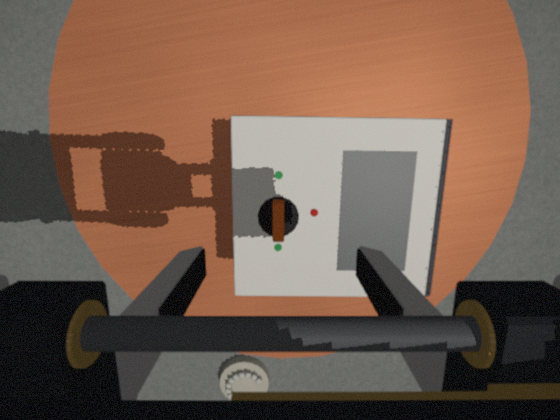

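The wing at (278,220) lies across the lid, in line with the green dots at (279,175) and (278,247). Its top is about 3 mm below the out position, the lid is flat, and the gripper is clear.

```bash
python3 -c "
from cell import workorder
print(workorder.sign_off())"
```

```text
the job is handed in; nothing more can be done
None
```

The lid is shut, and the stud is pressed in, turned about 1.55 rad and sprung back locked; the gripper is clear, and the job was handed in at about 16.5 s (the hand-in returned no verdict).

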